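# Set the orange gas flow knob to its mark and lock it

### The arm

A 7-joint arm with a two-finger parallel gripper is mounted at the origin on the work surface. World frame = base frame: x ahead of the robot, y to its left, z up, the work surface at z = 0. Lengths are in m, angles in rad, forces in N, time in s.
With the tool pointing down it reaches from about 0.425 to 0.925 m from the base axis. Payload 6.8 kg.
Tool frame: the origin (TCP) lies between the finger pads; the fingertips stand 17 mm ahead of it and the grasp point (between the pads) lies 2 mm behind it; z points along the fingers, y is the direction in which the jaws open and shut (so a half turn about z gives the same grasp; the last joint's range is limited). The gripper opens to 85 mm and grips with 20 to 120 N. Pads are 22 mm wide; open, the fingers measure 114 mm over their backs; the gripper's body (76 mm by 85 mm) begins 54 mm behind the grasp point. The pads swing forward as they close: fully open they stand 13 mm farther back than shut.
Start: joints at [-1.325, 0.477, 0.022, 1.555, -0.011, 1.109, -0.083], TCP at [0.234, 0.633, 0.248] pointing down, gripper open.
Joint ranges: [-2.96, 2.96], [-0.34, 2.1], [-1.41, 1.46], [0.24, 2.44], [-1.37, 4.51], [0.17, 1.92], [-2.96, 2.96]. Speed limits (rad/s): [2.39, 2.39, 3.14, 3.14, 3.14, 3.14, 3.14].

### API

Orientations are given as a unit quaternion [w, x, y, z].
In Python, from station import bot gives the robot as it stands. The module is installed in compiled form; this text tells all that it offers.
- The arm moves only by the tool carry_out, never from a script. Its argument "moves" is a list of rows, each a list of 3 entries, a list of its own where there are three numbers: the turn, a rotation vector about the tool's x, y, z in degrees, then the shift along the tool's x, y, z in cm, then the finger opening in cm, from 0 to 8.54. A call has 1 to 5 rows; each row is the pose to reach, as a shift and turn from the pose commanded when the call began, along the tool's axes at that moment; what a row does not reach only later rows make up. A row lasts 1/8 s, in which the tool goes at most 62.5 mm and 10.7 degrees, less where a joint would pass 70% of its speed; a pose out of reach is approached as far as the arm can. A call with a gripper value outside its range is refused whole. The fingers move at their own pace and stop on an object; "newtons" is the grip in N (left out, the last holds). Time passes only in rows, so rows that repeat a pose let the fingers close. It gives the time, the measured TCP pose, the force and the opening at its end, in the units of the state.
- bot.get_obs(): the state, without advancing time (a new reading comes with each control period).
- bot.read_camera(name): name is "scene" or "top"; returns the picture (420x560x3 uint8, red, green, blue); there is no depth.
- bot.camera_info(name): a dict with "vertical_fov" (degrees; the focal length in pixels is half the picture's height over the tangent of half this angle, whatever the lens; pixels are square), "cx", "cy" (the principal point, pixels), "k1" (the pictures are not rectified: a ray, as slopes to the right and down, at radius r is drawn at 1 + k1 r^2 times it, then the intrinsics apply), "position" and "attitude" of the camera in the world. Camera axes: x right, y up, looking along -z (the intrinsics and any distortion apply to the point x, -y, -z); pixel columns grow to the right and rows downward; lengths in m; the calibration is good to about 2 mm. A picture is of the moment at which its call begins. camera_info takes no time and is no camera call.
- bot.hand_in(): hands the job in, once; it reports no verdict.
Trained networks look in the newest picture that a camera, given by its name, has taken for a name from the list of things; names that differ only in an ending like _2 or _b are one class to them, and where a whole thing is asked for, a point or a joint stands for the part that bears it (a point fixed in the world has none). Each returns a list of dicts, best first, with "score" (0 to 1); they miss things now and then, are a little off and sometimes report something else, mostly with a low value. They report only what shows in the picture. A call takes as long as a camera call.
- bot.silhouettes(label, camera): "region" (420x560 bool, what is visible of it) and "location" ([column, row] in pixels, amid what is visible of it).
The state is a dict: "t": time; "q": joint angles; "joint_vel": joint speeds; "joint_torque": joint torques, N m; "eef_pos": TCP position; "tool_rot": TCP orientation; "contact_force": force on the tool from outside, world axes, zero at the start; "torque": the same for the moment, N m; "gripper_width": opening from 0.0 (shut) to 1.0 (fully open).
Only numpy, scipy, OpenCV 4.12 (cv2) and the standard library are available. Lean on these libraries where they do the work, as an engineer would, in place of code of your own. Each camera call takes 0.05 s, during which the arm holds its last target. There are 200 camera calls.

### The job

On the gas flow controller with the orange knob, turn the knob until its white pointer line points at the green mark on the dial, then slide that controller's see-through orange-trimmed lock cover all the way over the knob and let go. Leave the controller with the blue knob untouched.

Things in the scene. Friction and masses are not known exactly. Their poses are not given: they have to be found in the camera images.
- knob_grip (a point): Orange knob: point on its upright axis, 77 mm above the bench. Grip: bar 14 mm thick, 42 long, 32 tall, from 25 mm below this point to 7 above, on a 44 mm round skirt. Frame turns with it: z up, x along the bar; its white pointer line, on top and down one end of the bar, points to -x. Must turn 0.5 to 1.4 rad clockwise seen from above (stops lie beyond); friction 0.03 N m, stays where left. Pinch the bar from above.
- dial_mark (a point): Green mark, 10 x 8 mm, on the white dial around the orange knob, 28.5 mm from the knob's axis, 48 mm above the bench; fixed, its angle differs each start. z up; its -x points outward from the axis through the mark, so the knob is set when its -x points the same way.
- lock_grip (a point): Orange fin (36 mm long in x, 12 thick in y, 32 tall) on the see-through lock cover (56 x 84 mm, top 90 mm above the bench). Point inside the fin, 22 mm above the cover's top, 10 below the fin's top. Starts clear of the knob; slides on level rails along its own +x, 90 mm, to a stop with the fin right over the knob's axis. About 2 N moves it, it stays where left. Pinch the fin from above.
- blue_unit: The other controller, same shape, blue knob and blue-trimmed cover: leave alone. Grey housing 190 x 100 x 40 mm (x, y, z), origin at the centre of its underside, z up; its knob axis is 48 mm to +x of the origin, its cover fin (highest point, 122 mm) 42 mm to -x. Both controllers are fixed to the bench.

How it is judged:
On the way:
1. the orange knob points at the green mark while its lock cover still stands clear of the knob (angle between the x axis of knob_grip and the x axis of dial_mark, either way round below 0.2 rad and horizontal distance between lock_grip and knob_grip above 0.065 m), for 0.2 s.
At the end, for the whole second after the job is handed in: the orange knob points at the green mark within 0.2 rad (11 degrees) and the lock cover is over it, its fin within 12 mm of the knob's axis (angle between the x axis of knob_grip and the x axis of dial_mark, either way round below 0.2 rad and horizontal distance between lock_grip and knob_grip below 0.012 m); the robot touches nothing.
It fails at once if the controller with the blue knob is touched (more than 2 N) (contact force between any of the fingers, the arm and blue_unit above 2 N).
It also fails if it takes over 43 s, if anything falls off the work surface, if the arm or the gripper's body presses on something with over 40 N, if the wrist force passes 120 N, or if a joint passes its speed limit or range.

## Working session

There is one attempt and no reset: what is moved stays moved. The work goes in short steps, Python scripts to look and compute and a tool call to move; the robot and the scene stay as the last step left them, time stands still between calls to the robot, and variables do not carry over. Pictures are saved under pics/ and viewed, about 8 in all and at most 12, crops included, and the job is handed in when it is done.

Besides the shell and the picture viewer there is one more tool, called after "Request:" as name(argument=value, ...) on one line, values as JSON. carry_out: Moves the arm, as the interface text tells. Its arguments: {"type":"object","properties":{"moves":{"type":"array"},"newtons":{"type":"number"}},"required":["moves"]}

```bash
mkdir -p pics
cat > h.py <<'E'
import numpy as np, cv2
from station import bot
from scipy.spatial.transform import Rotation as R
def cam(n):
    c=bot.camera_info(n); f=210/np.tan(np.radians(c['vertical_fov'])/2)
    a=np.array(c['attitude'],float)
    M=a if a.shape==(3,3) else R.from_quat(a,scalar_first=True).as_matrix()
    return c,f,M,np.array(c['position'])
def ray(n,u,v):
    c,f,M,p=cam(n); d=np.array([(u-c['cx'])/f,(v-c['cy'])/f]); s=d.copy()
    for _ in range(30): s=d/(1+c['k1']*(s@s))
    return p,M@np.array([s[0],-s[1],-1])
def at(n,u,v,z):
    p,d=ray(n,u,v); return p+d*(z-p[2])/d[2]
def proj(n,P):
    c,f,M,p=cam(n); q=M.T@(np.array(P)-p); s=np.array([q[0],-q[1]])/-q[2]; s=s*(1+c['k1']*(s@s))
    return s*f+[c['cx'],c['cy']]
def save(n,name): 
    im=bot.read_camera(n); cv2.imwrite(f'pics/{name}.png',im[:,:,::-1]); return im
E
python3 - <<'E'
from h import *
print(bot.get_obs()); 
a=save('scene','s0');b=save('top','t0')
for n in('scene','top'):
    print(bot.camera_info(n))
    for l in('knob_grip','lock_grip','blue_unit'):
        print(n,l,[(round(d['score'],2),d['location'],d['region'].sum()) for d in bot.silhouettes(l,n)])
E
```

```text
{'t': 0.0, 'q': array([-1.3250609 ,  0.47778294,  0.02235089,  1.55646042, -0.01151895,
        1.1093051 , -0.08313558]), 'joint_vel': array([ 0.00052739, -0.00019465,  0.00112768, -0.00013198, -0.00050355,
        0.00040052, -0.00036175]), 'joint_torque': array([ 1.47312508e-04, -5.96462166e+01,  1.60811171e+00, -2.81203687e+01,
        1.24218801e-02,  9.28226887e-03, -2.67759003e-05]), 'eef_pos': array([0.2337035 , 0.63264664, 0.24733363]), 'tool_rot': array([-9.95133971e-05,  1.76012130e-01,  9.84387574e-01, -9.08387198e-04]), 'contact_force': array([ 0.12500149,  0.04743347, -0.12730296]), 'torque': array([ 0.03213023, -0.00444766, -0.02258815]), 'gripper_width': 1.0008590571144138}
{'vertical_fov': 48.36802691798196, 'cx': 283.1908690914971, 'cy': 208.39012295576723, 'k1': -0.1453161208158547, 'position': array([0.99520147, 0.08585845, 0.57769369]), 'attitude': array([0.59937521, 0.2404154 , 0.26995214, 0.7141958 ])}
scene knob_grip [(0.87, [367.8, 253.5], np.int64(827))]
scene lock_grip [(0.84, [383.4, 195.5], np.int64(1930))]
scene blue_unit [(0.61, [178.0, 238.3], np.int64(8815)), (0.54, [384.7, 260.6], np.int64(47)), (0.22, [383.1, 198.2], np.int64(1790))]
{'vertical_fov': 43.83110832631477, 'cx': 281.39306450168, 'cy': 210.9609732818934, 'k1': 0.054543499884005045, 'position': array([ 0.462644  , -0.0060512 ,  0.90592524]), 'attitude': array([ 0.70602752,  0.04665619, -0.04927193, -0.70492597])}
top knob_grip [(0.64, [189.2, 200.2], np.int64(555))]
top lock_grip [(0.88, [173.7, 252.9], np.int64(2152)), (0.66, [187.5, 195.4], np.int64(543))]
top blue_unit [(0.57, [352.8, 214.4], np.int64(7341))]
```

View pics/t0.png

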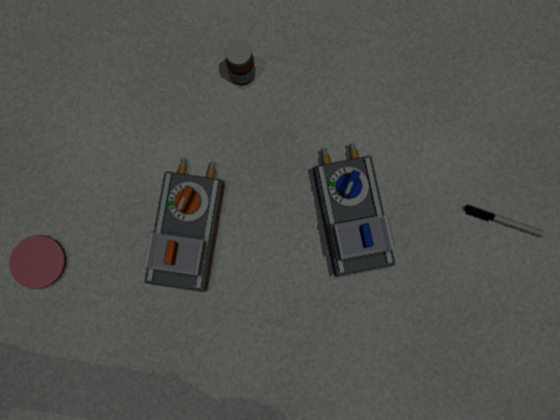

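View pics/s0.png

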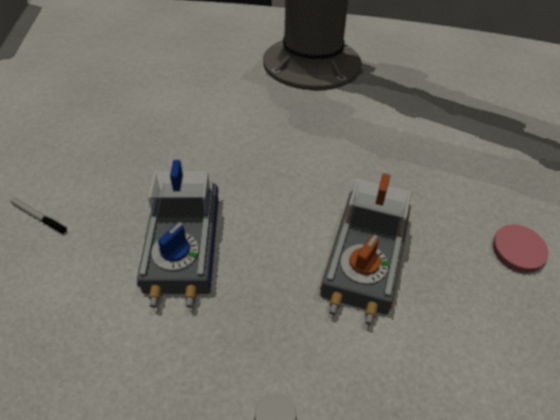

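The top view shows the orange unit on the left (knob ~(188,200), fin ~(170,252), green mark ~(171,203)). The blue unit is on the right. The scene view shows the orange knob at (367,255) and its green mark at (385,263). I'll enlarge both.

Run:
```python
from h import *
a=cv2.imread('pics/s0.png');b=cv2.imread('pics/t0.png')
A=cv2.resize(b[165:300,140:230],None,fx=4.4,fy=4.4,interpolation=cv2.INTER_CUBIC)
B=cv2.resize(a[170:305,325:415],None,fx=4.4,fy=4.4,interpolation=cv2.INTER_CUBIC)
cv2.imwrite('pics/c0.png',np.clip(np.hstack([A,B])*1.6,0,255).astype('uint8'))
def cen(im,m,n,z):
    v,u=np.nonzero(m); return (u.mean(),v.mean(),len(u)),at(n,u.mean(),v.mean(),z)
for n,im,(x0,x1,y0,y1) in(('top',b,(150,225,165,240)),('scene',a,(335,400,220,300))):
    i=im.astype(int); B_,G,R_=i[...,0],i[...,1],i[...,2]; w=np.zeros(G.shape,bool); w[y0:y1,x0:x1]=1
    print(n,'green',cen(im,w&(G>R_*1.4)&(G>B_*1.4)&(G>50),n,.048))
for n,px in(('top',(173.7,252.9)),('scene',(383.4,195.5))): print(n,at(n,*px,.09),at(n,*px,.112))
h=cv2.cvtColor(b,cv2.COLOR_BGR2HSV); 
for n,im,(x0,x1,y0,y1) in(('top',b,(160,182,232,275)),('scene',a,(370,400,165,215))):
    i=im.astype(int);m=np.zeros(i.shape[:2],bool);m[y0:y1,x0:x1]=1
    m&=(i[...,2]>1.8*i[...,0])&(i[...,2]>80)
    print('fin',n,cen(im,m,n,.122 if n=='top' else .106))
```

```text
top green ((np.float64(170.35714285714286), np.float64(202.85714285714286), 28), array([0.59306314, 0.17484322, 0.048     ]))
scene green ((np.float64(384.8709677419355), np.float64(262.80645161290323), 31), array([0.59268824, 0.17368624, 0.048     ]))
top [0.50797303 0.15839836 0.09      ] [0.50675081 0.15396426 0.112     ]
scene [0.50253779 0.16189381 0.09      ] [0.52476199 0.15846384 0.112     ]
fin top ((np.float64(168.98290598290598), np.float64(252.23076923076923), 117), array([0.50719501, 0.15898959, 0.122     ]))
fin scene ((np.float64(384.1056910569106), np.float64(181.97560975609755), 123), array([0.49070225, 0.15987894, 0.106     ]))
```

View pics/c0.png

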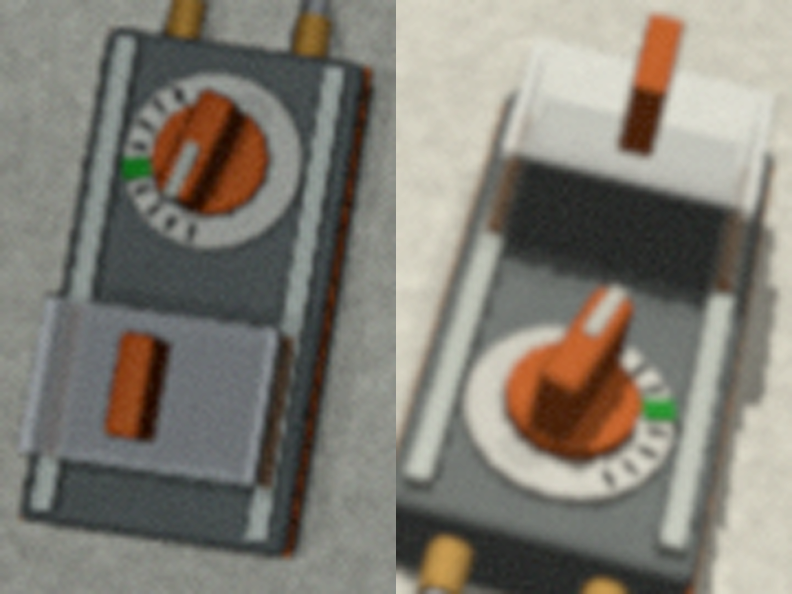

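Run:
```python
from h import *
T=lambda u,v,z: at('top',140+u/4.4,165+v/4.4,z)
S=lambda u,v,z: at('scene',325+(u-396)/4.4,170+v/4.4,z)
d=lambda a,b: np.degrees(np.arctan2(*(b-a)[1::-1]))
ct,cs=T(214,160,.048),S(571,411,.048)
print('dial',ct,cs)
ft,fs=T(130,386,.122),(S(660,16,.122)+S(641,88,.122))/2
print('fin',ft,fs,'dist',np.linalg.norm((ct-ft)[:2]),np.linalg.norm((cs-fs)[:2]))
print('axis',d(ft,ct),d(fs,cs),'rails T',d(T(42,510,.045),T(122,36,.045)),d(T(257,538,.045),T(333,70,.045)))
for c in(ct,cs):
  for m in([.59306,.17484,0],[.59269,.17369,0]): m=np.array(m); print('mark',d(c,m),np.linalg.norm((m-c)[:2]))
print('ptr scene bar',d(S(558,380,.084),S(617,291,.084)),np.linalg.norm(S(558,380,.084)-S(617,291,.084)), (S(558,380,.084)+S(617,291,.084))/2)
print('ptr top line',d(T(190,145,.084),T(174,193,.084)),T(174,193,.084))
o=bot.get_obs();print(R.from_quat(o['tool_rot'],scalar_first=True).as_matrix().round(3))
```

```text
dial [0.59563582 0.1447523  0.048     ] [0.59864869 0.14553443 0.048     ]
fin [0.5064546  0.15813014 0.122     ] [0.50752815 0.15562868 0.122     ] dist 0.0901790176273935 0.09167794279280424
axis -8.531177629449427 -6.321402085583079 rails T -7.5774506048233325 -7.982661913786284
mark 94.89317717405002 0.030197757547806504
mark 95.81260531342089 0.029087254146982437
mark 100.79688520369145 0.029833703900916542
mark 101.94943494824987 0.028779195658974337
ptr scene bar 156.578409927788 0.041231340519033564 [0.59588968 0.14517414 0.084     ]
ptr top line 163.24828767413823 [0.5779904  0.15247618 0.084     ]
[[-0.938  0.346 -0.   ]
 [ 0.346  0.938 -0.   ]
 [-0.    -0.    -1.   ]]
```

Knob axis is at about (0.596, 0.145), matching the fin position plus 90 mm along −7.6°. The pointer is at about 158° and the mark at about 98°, so the knob needs about 60° clockwise, which is within range. The jaws already line up within about 2°.

Request:
carry_out(moves=[[[0, 0, 0], [-4, -2.6, 0.5], 4], [[0, 0, 0], [-9, -5.9, 1.5], 4], [[0, 0, 0], [-14, -9.1, 2.5], 4], [[0, 0, 0], [-19, -12.4, 3.2], 4], [[0, 0, 0], [-24, -15.7, 3.5], 4]], newtons=30)

```text
t: 1.02
eef_pos: [0.4055, 0.401, 0.2131]
tool_rot: [0.0, 0.176, 0.984, 0.0]
contact_force: [0.6, 0.3, -0.9]
gripper_width: 0.466
```

Request:
carry_out(moves=[[[0, 0, 0], [-5, -3.3, 1], 4], [[0, 0, 0], [-10, -6.6, 2], 4], [[0, 0, 0], [-15, -9.8, 3], 4], [[0, 0, 0], [-20, -13, 4], 4], [[0, 0, 0], [-24, -15.7, 5], 4]])

```text
t: 1.65
eef_pos: [0.5768, 0.17, 0.1633]
tool_rot: [0.0, 0.177, 0.984, 0.0]
contact_force: [-0.3, 1.1, 0.6]
gripper_width: 0.469
```

Request:
carry_out(moves=[[[0, 0, 1.5], [-2, -1.3, 0], 4], [[0, 0, 1.5], [-2.9, -1.8, 0], 4], [[0, 0, 1.5], [-2.9, -1.8, 0], 4], [[0, 0, 1.5], [-2.9, -1.8, 0], 4]])

```text
t: 2.15
eef_pos: [0.5955, 0.1477, 0.1635]
tool_rot: [-0.0, 0.187, 0.982, 0.001]
contact_force: [0.2, 0.3, 0.3]
gripper_width: 0.465
```

```bash
cat > st.py <<'E'
from h import *
def st(tx,ty,tz):
    o=bot.get_obs();M=R.from_quat(o['tool_rot'],scalar_first=True).as_matrix()
    print('t',o['t'],'p',o['eef_pos'].round(4),'F',o['contact_force'].round(1),'w',o['gripper_width'],'xang',np.degrees(np.arctan2(M[1,0],M[0,0])),'tilt',M[:,2].round(3),'q7',o['q'][6])
    print('tool shift cm to target',(M.T@(np.array([tx,ty,tz])-o['eef_pos'])*100).round(2))
E
python3 - <<'E'
from st import *
st(.596,.145,.075)
a=save('scene','s1');b=save('top','t1')
A=cv2.resize(b[130:270,100:270],None,fx=3,fy=3,interpolation=cv2.INTER_CUBIC)
B=cv2.resize(a[170:310,320:420],None,fx=3,fy=3,interpolation=cv2.INTER_CUBIC)
cv2.imwrite('pics/c1.png',np.clip(np.hstack([A,B])*1.5,0,255).astype('uint8'))
E
```

```text
t 2.15 p [0.5955 0.1477 0.1635] F [0.2 0.3 0.3] w 0.46510361217337515 xang 158.4028360979963 tilt [-0.     0.001 -1.   ] q7 0.9423904899745342
tool shift cm to target [-0.15 -0.25  8.85]
```

View pics/c1.png

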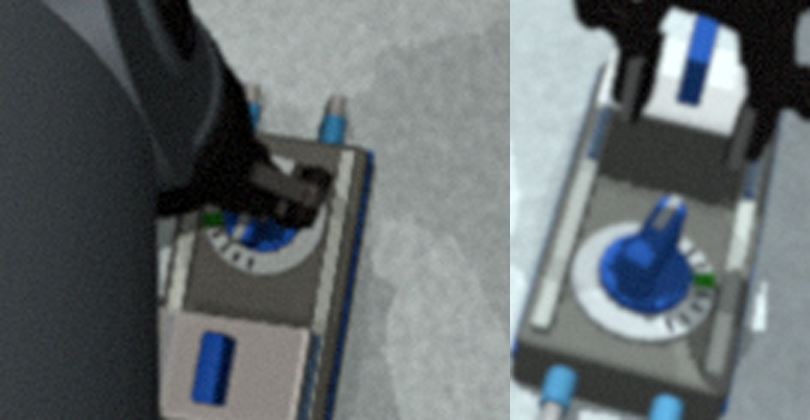

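In this crop red and blue are swapped (I wrote RGB as BGR), so the "blue" knob is the orange one. The open jaws stand above it, straddling the bar. Next I descend, with a correction of about 2.5 mm.

Request:
carry_out(moves=[[[0, 0, 0], [-0.1, -0.2, 2.5], 4], [[0, 0, 0], [-0.1, -0.2, 5], 4], [[0, 0, 0], [-0.1, -0.2, 7], 4], [[0, 0, 0], [-0.1, -0.2, 8.7], 4], [[0, 0, 0], [-0.1, -0.2, 8.7], 4]])

```text
t: 2.88
eef_pos: [0.5956, 0.1432, 0.075]
tool_rot: [-0.001, 0.189, 0.982, -0.001]
contact_force: [0.3, 0.5, -0.0]
gripper_width: 0.468
```

Request:
carry_out(moves=[[[0, 0, 0], [0, 0, 0], 1], [[0, 0, 0], [0, 0, 0], 1], [[0, 0, 0], [0, 0, 0], 1], [[0, 0, 0], [0, 0, 0], 1], [[0, 0, 0], [0, 0, 0], 1]])

```text
t: 3.5
eef_pos: [0.5975, 0.1448, 0.0774]
tool_rot: [0.001, 0.188, 0.982, 0.001]
contact_force: [1.1, 5.3, 3.3]
gripper_width: 0.158
```

Run:
```python
from st import *
st(.596,.145,.075)
```

```text
t 3.5 p [0.5975 0.1448 0.0774] F [1.1 5.3 3.3] w 0.15791747306339785 xang 158.2789648780977 tilt [ 0.002  0.002 -1.   ] q7 0.967347777635261
tool shift cm to target [ 0.15 -0.03  0.24]
```

Gripped (13.4 mm opening for a 14 mm bar), with the knob axis confirmed near (0.597, 0.145). Now I turn it clockwise, which is + about tool z.

Request:
carry_out(moves=[[[0, 0, 6], [0, 0.15, 0], 1], [[0, 0, 14], [0, 0.15, 0], 1], [[0, 0, 22], [0, 0.15, 0], 1], [[0, 0, 28], [0, 0.15, 0], 1], [[0, 0, 30], [0, 0.15, 0], 1]])

```text
t: 4.12
eef_pos: [0.5971, 0.1445, 0.0773]
tool_rot: [0.0, 0.437, 0.899, 0.0]
contact_force: [-1.5, 1.0, 7.1]
gripper_width: 0.16
```

Request:
carry_out(moves=[[[0, 0, 6], [0, 0, 0], 1], [[0, 0, 14], [0, 0, 0], 1], [[0, 0, 22], [0, 0, 0], 1], [[0, 0, 28], [0, 0, 0], 1], [[0, 0, 30], [0, 0, 0], 1]])

```text
t: 4.75
eef_pos: [0.5967, 0.1443, 0.0773]
tool_rot: [-0.0, 0.655, 0.755, -0.0]
contact_force: [-2.6, 0.2, 8.3]
gripper_width: 0.156
```

Request:
carry_out(moves=[[[0, 0, 0], [0, 0, 0], 1], [[0, 0, 0], [0, 0, 0], 1]])

```text
t: 5.0
eef_pos: [0.5967, 0.1442, 0.0773]
tool_rot: [-0.0, 0.655, 0.756, -0.0]
contact_force: [-3.0, 1.4, 8.6]
gripper_width: 0.156
```

Run:
```python
from st import *
st(.596,.145,.075)
a=save('scene','s2')
B=cv2.resize(a[170:310,310:420,::-1],None,fx=4.2,fy=4.2,interpolation=cv2.INTER_CUBIC)
cv2.imwrite('pics/c2.png',np.clip(B*1.5,0,255).astype('uint8'))
```

```text
t 5.0 p [0.5967 0.1442 0.0773] F [-3.   1.4  8.6] w 0.15634728341673337 xang 98.20532342022061 tilt [-0.001  0.    -1.   ] q7 0.12583208055686004
tool shift cm to target [ 0.08 -0.05  0.23]
```

View pics/c2.png

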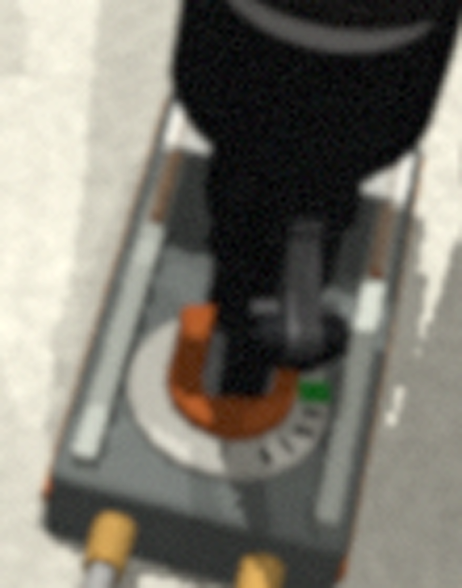

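The bar now lies crosswise in the grip at 98.2°. I'll release, lift and check the pointer.

Request:
carry_out(moves=[[[0, 0, 0], [0, 0, 0], 3.5], [[0, 0, 0], [0, 0, 0], 3.5], [[0, 0, 0], [0, 0, 0], 3.5], [[0, 0, 0], [0, 0, -2], 3.5], [[0, 0, 0], [0, 0, -5], 3.5]])

```text
t: 5.68
eef_pos: [0.5967, 0.1443, 0.1272]
tool_rot: [-0.0, 0.655, 0.756, -0.001]
contact_force: [-0.8, -0.0, 0.2]
gripper_width: 0.412
```

Request:
carry_out(moves=[[[0, 0, -9], [-1, 0, -4], 3.5], [[0, 0, -18], [-4, -3, -8], 3.5], [[0, 0, -27], [-7, -6, -8], 3.5], [[0, 0, -36], [-7, -9, -8], 3.5], [[0, 0, -40], [-7, -9, -8], 3.5]])

```text
t: 6.3
eef_pos: [0.5162, 0.0611, 0.2077]
tool_rot: [-0.0, 0.356, 0.935, 0.0]
contact_force: [0.5, 0.7, 0.1]
gripper_width: 0.41
```

Run:
```python
from st import *
st(.507,.157,.113)
a=save('scene','s3');b=save('top','t3')
B=cv2.resize(a[170:310,320:420,::-1],None,fx=4.2,fy=4.2,interpolation=cv2.INTER_CUBIC)
A=cv2.resize(b[160:300,140:230,::-1],None,fx=4.2,fy=4.2,interpolation=cv2.INTER_CUBIC)
cv2.imwrite('pics/c3.png',np.clip(np.hstack([A,B])*1.5,0,255).astype('uint8'))
```

```text
t 6.3 p [0.5162 0.0611 0.2077] F [0.5 0.7 0.1] w 0.4098693112066003 xang 138.30245960999582 tilt [ 0.     0.001 -1.   ] q7 0.7377577929154432
tool shift cm to target [7.07 6.54 9.48]
```

View pics/c3.png

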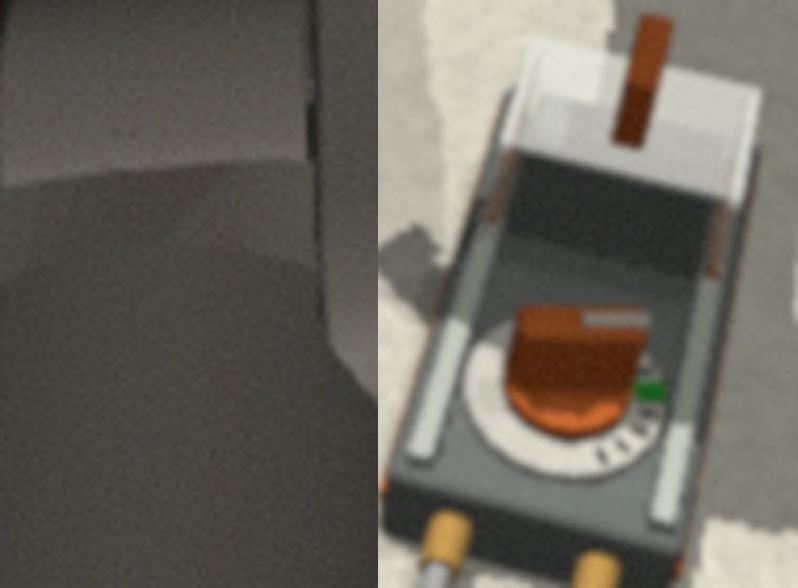

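The scene view shows the pointer line running to the right (583,322)→(648,320), towards the green mark at (651,391). I'll compute the angle.

Run:
```python
from h import *
S=lambda u,v,z: at('scene',320+(u-378)/4.2,170+v/4.2,z)
d=lambda a,b: np.degrees(np.arctan2(*(b-a)[1::-1]))
a,b=S(519,320,.084),S(645,322,.084)
print(d(a,b),np.linalg.norm(a-b),(a+b)/2,'line',d(S(583,322,.084),S(648,320,.084)))
c=(a+b)/2;m=S(651,391,.048);dc=S(566,384,.048);print('mark',m,d(c,m),d(dc,m),dc,d(np.array([.5967,.1445,0]),m))
```

```text
98.9762119829403 0.040802221929974694 [0.59654216 0.14514444 0.084     ] line 102.25847947004341
mark [0.59316051 0.17388102 0.048     ] 96.71156879992978 94.1237462991883 [0.59521856 0.1453356  0.048     ] 96.86924705377402
```

Pointer is at about 98.5° and the mark at about 97°, well inside 11°. Next is the fin, with jaws perpendicular to the slide axis.

Request:
carry_out(moves=[[[0, 0, -9], [3, 2.7, 0], 4], [[0, 0, -18], [6, 5.5, 1], 4], [[0, 0, -27], [7.1, 6.5, 2.5], 4], [[0, 0, -34], [7.1, 6.5, 4], 4], [[0, 0, -34], [7.1, 6.5, 4], 4]])

```text
t: 7.02
eef_pos: [0.5081, 0.1581, 0.1659]
tool_rot: [-0.001, 0.069, 0.998, -0.001]
contact_force: [0.5, -0.8, -0.4]
gripper_width: 0.469
```

Run:
```python
from st import *
st(.5074,.1567,.113)
a=save('scene','s4')
B=cv2.resize(a[120:310,310:450,::-1],None,fx=3,fy=3,interpolation=cv2.INTER_CUBIC)
cv2.imwrite('pics/c4.png',np.clip(B*1.5,0,255).astype('uint8'))
```

```text
t 7.025 p [0.5081 0.1581 0.1659] F [ 0.5 -0.8 -0.4] w 0.4691017341301674 xang 172.09883351072472 tilt [-0.001 -0.001 -1.   ] q7 1.1081701645353466
tool shift cm to target [ 0.04 -0.14  5.29]
```

View pics/c4.png

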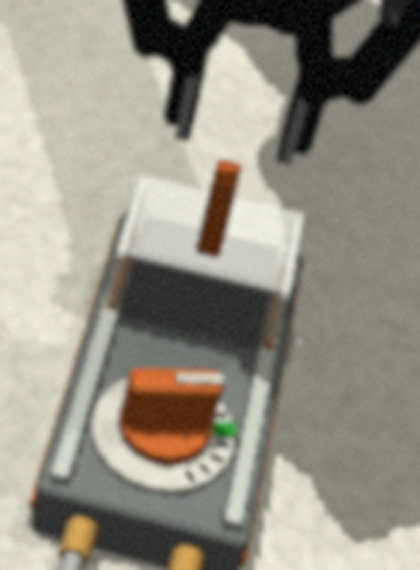

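The fingers (tips around (182,135) and (287,158)) stand evenly on either side of the fin at (225,165), so I descend and pinch.

Request:
carry_out(moves=[[[0, 0, 0], [0, -0.1, 2], 4], [[0, 0, 0], [0, -0.1, 4], 4], [[0, 0, 0], [0, -0.1, 5.2], 4], [[0, 0, 0], [0, -0.1, 5.2], 4], [[0, 0, 0], [0, -0.1, 5.2], 4]])

```text
t: 7.7
eef_pos: [0.5088, 0.1574, 0.1151]
tool_rot: [0.001, 0.068, 0.998, 0.0]
contact_force: [-1.0, -0.0, 0.2]
gripper_width: 0.47
```

Request:
carry_out(moves=[[[0, 0, 0], [0, 0, 0], 0.8], [[0, 0, 0], [0, 0, 0], 0.8], [[0, 0, 0], [0, 0, 0], 0.8], [[0, 0, 0], [0, 0, 0], 0.8], [[0, 0, 0], [0, 0, 0], 0.8]])

```text
t: 8.32
eef_pos: [0.5088, 0.158, 0.115]
tool_rot: [0.001, 0.068, 0.998, 0.001]
contact_force: [-0.1, 2.6, 5.9]
gripper_width: 0.133
```

Run:
```python
from st import *
st(.5966,.1446,.115)
```

```text
t 8.325 p [0.5088 0.158  0.115 ] F [-0.1  2.6  5.9] w 0.1334904384942489 xang 172.22615309212617 tilt [ 0.001  0.001 -1.   ] q7 1.1339108578811206
tool shift cm to target [-8.88 -0.14  0.01]
```

Request:
carry_out(moves=[[[0, 0, 0], [-0.7, 0, 0], 0.8], [[0, 0, 0], [-1.7, 0, 0], 0.8], [[0, 0, 0], [-2.7, 0, 0], 0.8], [[0, 0, 0], [-3.7, 0, 0], 0.8], [[0, 0, 0], [-4.5, 0, 0], 0.8]])

```text
t: 8.95
eef_pos: [0.5535, 0.1516, 0.115]
tool_rot: [0.0, 0.068, 0.998, 0.0]
contact_force: [-2.2, 2.7, 7.4]
gripper_width: 0.126
```

Request:
carry_out(moves=[[[0, 0, 0], [-1, 0, 0], 0.8], [[0, 0, 0], [-2, 0, 0], 0.8], [[0, 0, 0], [-3, 0, 0], 0.8], [[0, 0, 0], [-3.8, 0, 0], 0.8], [[0, 0, 0], [-4.2, 0, 0], 0.8]])

```text
t: 9.57
eef_pos: [0.5951, 0.1456, 0.1151]
tool_rot: [0.0, 0.068, 0.998, 0.0]
contact_force: [-0.8, 0.5, 6.2]
gripper_width: 0.134
```

Request:
carry_out(moves=[[[0, 0, 0], [-0.2, 0, 0], 0.8], [[0, 0, 0], [-0.4, 0, 0], 0.8], [[0, 0, 0], [-0.5, 0, 0], 0.8], [[0, 0, 0], [-0.5, 0, 0], 0.8]])

```text
t: 10.07
eef_pos: [0.598, 0.1452, 0.115]
tool_rot: [-0.001, 0.068, 0.998, 0.0]
contact_force: [-6.3, 1.0, 12.1]
gripper_width: 0.129
```

Run:
```python
from st import *
st(.5966,.1446,.115)
```

```text
t 10.075 p [0.598  0.1452 0.115 ] F [-6.3  1.  12.1] w 0.12949259374280953 xang 172.22702487875145 tilt [-0.003  0.    -1.   ] q7 1.221201713003804
tool shift cm to target [ 0.13 -0.07  0.  ]
```

The stop was reached: force rose to 6 N after 90 mm of travel. I'll release, lift and check.

Request:
carry_out(moves=[[[0, 0, 0], [0, 0, 0], 3.5], [[0, 0, 0], [0, 0, 0], 3.5], [[0, 0, 0], [0, 0, 0], 3.5], [[0, 0, 0], [0, 0, -3], 3.5], [[0, 0, 0], [0, 0, -7], 3.5]])

```text
t: 10.7
eef_pos: [0.5986, 0.1444, 0.1838]
tool_rot: [-0.001, 0.068, 0.998, -0.001]
contact_force: [0.6, 0.7, 0.4]
gripper_width: 0.411
```

Request:
carry_out(moves=[[[0, 0, 0], [2, 3, -3], 3.5], [[0, 0, 0], [5, 8, -5], 3.5], [[0, 0, 0], [8, 13, -5], 3.5], [[0, 0, 0], [10, 17, -5], 3.5], [[0, 0, 0], [10, 19, -5], 3.5]])

```text
t: 11.32
eef_pos: [0.524, 0.3499, 0.2341]
tool_rot: [-0.001, 0.065, 0.998, 0.0]
contact_force: [0.6, -0.0, 0.5]
gripper_width: 0.41
```

Run:
```python
from st import *
st(.5966,.1446,.115)
a=save('scene','s5');b=save('top','t5')
B=cv2.resize(a[170:310,310:420,::-1],None,fx=3.7,fy=3.7,interpolation=cv2.INTER_CUBIC)
A=cv2.resize(b[150:290,130:230,::-1],None,fx=3.7,fy=3.7,interpolation=cv2.INTER_CUBIC)
cv2.imwrite('pics/c5.png',np.clip(np.hstack([A,B])*1.5,0,255).astype('uint8'))
```

```text
t 11.325 p [0.524  0.3499 0.2341] F [ 0.6 -0.   0.5] w 0.40987965497094486 xang 172.50926530705652 tilt [-0.001  0.001 -1.   ] q7 0.824541367832305
tool shift cm to target [ -9.89 -19.42  11.89]
```

View pics/c5.png

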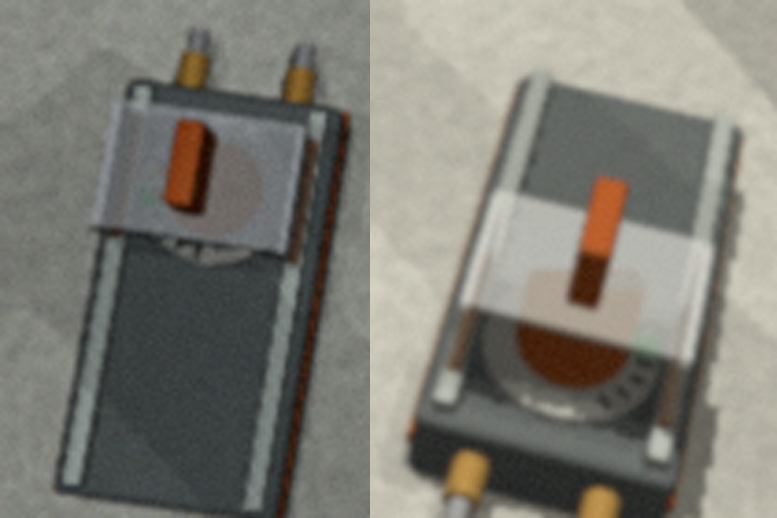

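The cover is over the knob. The bar still lies crosswise beneath it, from (527,270) to (640,290), with the green mark at (648,343). I'll do a final fin measurement and hand in if it agrees.

Run:
```python
from h import *
f=at('top',130+184/3.7,150+164/3.7,.122); e=np.linalg.norm(f[:2]-[.5966,.1445]); print(f,e)
if e<.008: print(bot.hand_in())
```

```text
[0.59494545 0.14547628 0.122     ] 0.001921105069129621
the job is handed in; nothing more can be done
None
```

I turned the orange knob about 60° clockwise to the green mark, slid its lock cover 90 mm to the stop, let go and backed off. The job is handed in, about 11 s in; no verdict was reported.

- **Knob:** before I covered it, the pointer measured about 98.5° and the mark about 97°, so it was off by about 2° against the allowed 11°. Individual estimates varied by a few degrees: 99–102° for the pointer and 94–98° for the mark. With the cover on, I could only check by eye that the bar still lay crosswise; I did not measure the angle again.
- **Cover:** the fin ended about 2 mm from the knob's axis, against the allowed 12 mm. The force rose to about 6 N along the slide when the cover met its stop.
- **Clearance:** the gripper stopped about 25 cm from the knob, touching nothing. The arm stayed clear of the blue unit throughout.

No check failed.

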